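# Draw the bottom case from its chute and pack it

### The arm

A 6-joint arm with a two-finger parallel gripper is mounted at the origin on the work surface. World frame = base frame: x ahead of the robot, y to its left, z up, the work surface at z = 0. Lengths are in m, angles in rad, forces in N, time in s.
With the tool pointing down it reaches from about 0.375 to 0.9 m from the base axis. Payload 3.1 kg.
Tool frame: the origin (TCP) lies between the finger pads; the fingertips stand 11 mm ahead of it and the grasp point (between the pads) lies 8 mm behind it; z points along the fingers, y is the direction in which the jaws open and shut (so a half turn about z gives the same grasp; the last joint's range is limited). The gripper opens to 87 mm and grips with 3 to 60 N. Pads are 19 mm wide; open, the fingers measure 117 mm over their backs; the gripper's body (75 mm by 190 mm) begins 51 mm behind the grasp point.
Start: joints at [0.965, 0.527, 1.433, -0, 1.181, -0.178], TCP at [0.259, 0.569, 0.234] pointing down, gripper open.
Joint ranges: [-3.08, 3.08], [-0.75, 2.2], [0.22, 2.44], [-1.43, 4.57], [0, 2.65], [-2.85, 2.85]. Speed limits (rad/s): [2.79, 2.79, 3.14, 3.14, 3.14, 3.14].

### API

Orientations are given as [roll, pitch, yaw] about the fixed x, y, z axes, in that order (R = Rz(yaw) Ry(pitch) Rx(roll)).
In Python, from cell import robot gives the robot as it stands.
- The arm moves only by the tool send_rows, never from a script. Its argument "commands" is a list of rows, each an object with "travel": the shift along the tool's x, y, z in mm, a list of three; "twist": the turn about the tool's z in degrees. In form: [{"travel": [dx, dy, dz], "twist": twist}, ...]. A call has 1 to 20 rows; each row shifts and turns the pose as measured when the row begins, along the tool's axes as they then stand; what a row does not reach is not made up. A row lasts 1/12 s, in which the tool goes at most 41.7 mm and 7.16 degrees, less where a joint would pass 70% of its speed; a pose out of reach is approached as far as the arm can. A call with a gripper value outside its range is refused whole. "jaw" is the gripper's target within -1 to 1 (fully open at 1, half-way at 0, shut at -1), set as the call begins (left out, the last holds). The fingers move at their own pace and stop on an object; the grip force is fixed at half the most. Time passes only in rows, so rows that do not move let the fingers close. It gives the time, the measured TCP pose, the force and the opening at its end, in the units of the state.
- robot.get_state(): the state, without advancing time (a new reading comes with each control period).
- robot.get_image(name): name is "side" or "top" or "wrist"; returns a dict with "img" (420x560x3 uint8, red, green, blue), "range_z" (420x560 float32, m along the optical axis (not along the pixel's ray), 0 where there is no reading), "intrinsics" (3x3 intrinsics, pixels), "extrinsics" (4x4, takes a point from camera to world coordinates); the wrist camera has in their place "tool_from_camera" (4x4, takes a point from camera to tool coordinates, whose origin is the TCP and whose axes are the flange's). Camera axes: x right, y down, z forward; pixel columns grow to the right and rows downward; lengths in m; the calibration is good to about 2 mm. The wrist camera is an equidistant fisheye: a pixel r from the principal point sees the ray r / f radians off the axis. A picture is of the moment at which its call begins: read the wrist's pose just before it.
- robot.job_done(): hands the job in, once; it reports no verdict.
The state is a dict: "t": time; "joints": joint angles; "qvel": joint speeds; "joint_torque": joint torques, N m; "tcp_pos": TCP position; "tool_rot": TCP orientation; "ft_force": force on the tool from outside, world axes, zero at the start; "wrist_torque": the same for the moment, N m; "width": finger opening in m.
Only numpy, scipy, OpenCV 4.12 (cv2) and the standard library are available. Lean on these libraries where they do the work, as an engineer would, in place of code of your own. Each camera call takes 0.05 s, during which the arm holds its last target. There are 200 camera calls.

### The job

Draw the lowest teal case out of the front slot at the foot of its chute, letting the two teal cases above it settle straight down inside the chute, and lay it flat on the floor of the open cardboard carton. Set it down rather than dropping it.

Things in the scene. Friction and masses are not known exactly. Their poses are not given: they have to be found in the camera images.
- teal_low_mid (a point): centre (half-way up) of the lowest of 3 teal hard-plastic cases stacked flat in a chute. 110 (x, length) x 56 (y) x 14 mm, z up, 55 to 115 g. Its -x end, with a small white label, points roughly to the robot and stands 40 mm out of the chute's front slot in free air, its underside 30 mm above the table: grip across the 56 mm there, e.g. 33 mm to -x of its centre. Drawn level along its -x it is free after 75 mm
- chute_teal: fixed low metal chute holding the teal cases (a like one beside it holds orange cases; which is left or right varies). Origin on the table below the middle of the upper cases, x to the back, slot at -x. 122 x 68 mm, 76 mm high, bed 30 mm high; its two front lips (outer face at x = -61 mm) hold back the upper cases, the slot below them is 18 mm high. Nothing of it lies before the lips
- teal_next_mid (a point): centre of the second teal case (same size and axes), lying on the lowest one, 46 mm further back (+x), wholly inside the chute, with 2 mm play all round; when the lowest is drawn out it drops 14 mm onto the chute's bed
- teal_top_mid (a point): centre of the third, uppermost teal case (same size and axes), lying on the second; it drops 14 mm too
- carton: open brown cardboard shipping carton, fixed to the table; origin at the centre of its underside, x along its length, z up. Inside 180 mm (x) by 130 mm (y), floor 4 mm thick, walls 4 mm thick and 45 mm high from the table, empty
Things that resemble listed ones, but are neither listed nor needed, are in the scene too. What is shaped like the carton but blue or white is not meant.

How it is judged:
By the outcome, as a careful person would: the job done as asked, in the order asked, and still so for the second after the job is handed in, with the robot touching nothing.
It also fails if it takes over 40 s, if anything falls off the work surface, if the arm or the gripper's body presses on something with over 40 N, if the wrist force passes 120 N, or if a joint passes its speed limit or range.

## Working session

There is one attempt and no reset: what is moved stays moved. The work goes in short steps, Python scripts to look and compute and a tool call to move; the robot and the scene stay as the last step left them, time stands still between calls to the robot, and variables do not carry over. Pictures are saved under pics/ and viewed, about 8 in all and at most 12, crops included, and the job is handed in when it is done.

Besides the shell and the picture viewer there is one more tool, called after ">>>" by a JSON object that holds its "fn" and its "kwargs". send_rows: Moves the arm, as the interface text tells. Its arguments: {"type":"object","properties":{"commands":{"type":"array"},"jaw":{"type":"number"}},"required":["commands"]}

```bash
mkdir -p pics; cat > h.py <<'E'
import numpy as np, cv2
from cell import robot
def cloud(im):
    K=im["intrinsics"];Z=im["range_z"];v,u=np.mgrid[:Z.shape[0],:Z.shape[1]]
    P=np.stack([(u-K[0,2])/K[0,0]*Z,(v-K[1,2])/K[1,1]*Z,Z],-1)
    E=im["extrinsics"];return P@E[:3,:3].T+E[:3,3]
def save(im,n): cv2.imwrite("pics/"+n,im["img"][...,::-1])
E
python3 - <<'E'
from h import *
s=robot.get_state();print({k:np.round(v,3) for k,v in s.items()})
a=robot.get_image("top");b=robot.get_image("side")
np.savez("a.npz",**a);np.savez("b.npz",**b)
cv2.imwrite("pics/1t.png",a["img"][...,::-1]);cv2.imwrite("pics/1s.png",b["img"][...,::-1])
for i in(a,b):print(np.round(i["intrinsics"],1),np.round(i["extrinsics"],3))
E
```

```text
{'t': np.float64(0.0), 'joints': array([ 0.965,  0.528,  1.434, -0.   ,  1.181, -0.178]), 'qvel': array([ 0.   ,  0.   , -0.001,  0.   ,  0.001,  0.001]), 'joint_torque': array([-1.0000e-03, -4.4004e+01, -1.7660e+01,  6.3000e-02,  5.8000e-02,
       -0.0000e+00]), 'tcp_pos': array([0.259, 0.568, 0.233]), 'tool_rot': array([-3.139, -0.   ,  2.714]), 'ft_force': array([ 0.016, -0.213,  0.1  ]), 'wrist_torque': array([ 0.001, -0.013,  0.006]), 'width': np.float64(0.087)}
[[543.    0.  274.8]
 [  0.  543.  213.1]
 [  0.    0.    1. ]] [[ 0.014 -0.996  0.092  0.325]
 [-1.    -0.013  0.019 -0.048]
 [-0.018 -0.092 -0.996  1.225]
 [ 0.     0.     0.     1.   ]]
[[454.1   0.  283.5]
 [  0.  454.1 209.9]
 [  0.    0.    1. ]] [[ 0.913 -0.272  0.303  0.081]
 [-0.407 -0.603  0.686 -0.826]
 [-0.004 -0.75  -0.661  0.841]
 [ 0.     0.     0.     1.   ]]
```

View pics/1t.png

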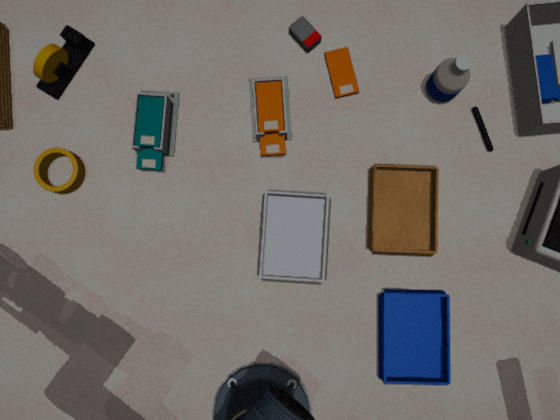

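View pics/1s.png

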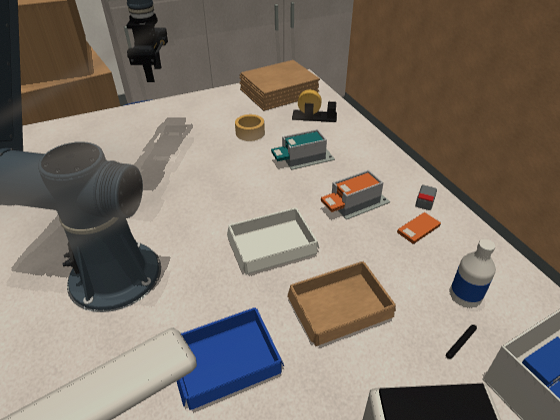

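The top view shows the teal chute at about (152,122) with its low case sticking out at (149,160), and the brown carton at (403,210). The side view agrees: chute at (303,148), carton at (342,300). I'll measure both from depth next.

```bash
cat > m.py <<'E'
from h import *
def teal(im):
    h=cv2.cvtColor(im["img"],cv2.COLOR_RGB2HSV);return (h[...,0]>78)&(h[...,0]<100)&(h[...,1]>110)
def rect(p):
    (c,wh,a)=cv2.minAreaRect((p[:,:2]*1000).astype(np.float32));return np.round(c,1),np.round(wh,1),round(a,1)
E
python3 - <<'E'
from m import *
for n in "ab":
    im=dict(np.load(n+".npz"));P=cloud(im)
    m=teal(im);h=cv2.cvtColor(im["img"],cv2.COLOR_RGB2HSV)
    m=cv2.morphologyEx(m.astype(np.uint8),cv2.MORPH_CLOSE,np.ones((9,9)))>0
    ok=m&(im["range_z"]>0)
    z=P[...,2];print(n,ok.sum(),np.histogram(z[ok],bins=np.arange(0,.1,.005)))
    for nm,lo,hi in(("low",.036,.05),("top",.064,.08)):
        p=P[ok&(z>lo)&(z<hi)];print(nm,len(p),rect(p),np.median(p[:,2]))
    w=(h[...,1]<60)&(h[...,2]>140)
    br=(h[...,0]>8)&(h[...,0]<20)&(h[...,1]>90)&(P[...,0]>.2)&(P[...,0]<.5)&(P[...,1]<-.15)&(P[...,1]>-.5)&(z<.06)
    k,l,st,_=cv2.connectedComponentsWithStats(br.astype(np.uint8))
    c=l==1+st[1:,4].argmax()
    print("carton",c.sum(),rect(P[c]),"rim",rect(P[c&(z>.038)]),np.median(P[c&(z>.038)][:,2]),"floor",rect(P[c&(z<.012)]),np.median(P[c&(z<.012)][:,2]))
    r=[np.median(z[210:230,200:220])] ;print("table",r)
E
```

```text
a 4180 (array([  2,  69, 205,  98,  70,  56,  73,  87, 299, 162, 109, 149,  58,
       349, 941, 126,  23,  31,  24]), array([0.   , 0.005, 0.01 , 0.015, 0.02 , 0.025, 0.03 , 0.035, 0.04 ,
       0.045, 0.05 , 0.055, 0.06 , 0.065, 0.07 , 0.075, 0.08 , 0.085,
       0.09 , 0.095]))
low 537 (array([418.5, 225.4]), array([907.5, 145.9]), 30.2) 0.043614573227492404
top 1431 (array([413.6, 180.9]), array([858.9, 177.7]), 27.8) 0.07166568409857543
carton 4640 (array([ 423.7, -309.5]), array([160.6, 152.4]), 89.8) rim (array([ 424.4, -306. ]), array([145.3, 149.6]), 89.3) 0.044038479735631686 floor (array([ 429.6, -319.3]), array([142.1, 140.8]), 89.1) 0.0041474063187773025
table [np.float64(-0.000360773353368149)]
b 501 (array([  0,   0,   1,   0,   0,   0,  15,  30,  90,  53,   3,   4,   3,
        23, 251,  20,   0,   0,   0]), array([0.   , 0.005, 0.01 , 0.015, 0.02 , 0.025, 0.03 , 0.035, 0.04 ,
       0.045, 0.05 , 0.055, 0.06 , 0.065, 0.07 , 0.075, 0.08 , 0.085,
       0.09 , 0.095]))
low 169 (array([549.9, 253.9]), array([57.5, 48.1]), 78.9) 0.043901364119642516
top 294 (array([625.6, 255.5]), array([ 52.1, 117. ]), 86.6) 0.07217115784037192
carton 4218 (array([ 423.6, -310.9]), array([147.6, 155.9]), 88.6) rim (array([ 425. , -308.1]), array([142.1, 151.1]), 89.0) 0.0433022637414725 floor (array([ 425.5, -309. ]), array([142.7, 151.1]), 88.6) 0.0037518439652337587
table [np.float64(0.0003118704220837487)]
```

```bash
cat >> m.py <<'E'
def clean(p,lo=.5,hi=99.5): 
    m=np.median(p,0);return p[np.linalg.norm((p-m)[:,:2],axis=1)<.15]
def ends(p,ax):  # extents along axis angle
    u=np.array([np.cos(ax),np.sin(ax)]);s=p[:,:2]@u;return np.percentile(s,[1,99])
E
python3 - <<'E'
from m import *
for n in "ab":
    im=dict(np.load(n+".npz"));P=cloud(im);z=P[...,2]
    box=(P[...,0]>.48)&(P[...,0]<.72)&(P[...,1]>.18)&(P[...,1]<.33)
    h=cv2.cvtColor(im["img"],cv2.COLOR_RGB2HSV)
    m=cv2.morphologyEx((teal(im)&box).astype(np.uint8),cv2.MORPH_CLOSE,np.ones((9,9)))>0
    for nm,lo,hi in(("low",.038,.05),("top",.066,.078)):
        q=m&(z>lo)&(z<hi);p=P[q];print(n,nm,len(p),rect(p),np.median(p[:,2]))
    # chute: everything raised in box, top edges ~76mm
    q=box&(z>.062)&(z<.09);print("chute+top",rect(P[q]), q.sum())
    # carton
    cb=(P[...,0]>.28)&(P[...,0]<.62)&(P[...,1]<-.17)&(P[...,1]>-.48)
    br=(h[...,0]>5)&(h[...,0]<22)&(h[...,1]>80)&cb
    k,l,st,_=cv2.connectedComponentsWithStats(br.astype(np.uint8));c=l==1+st[1:,4].argmax()
    print("carton rim",rect(P[c&(z>.040)&(z<.05)]),"floor",rect(P[c&(z<.010)]))
    f=P[c&(z<.010)];print("floor pct",np.round(np.percentile(f,[1,50,99],0),4).tolist())
im=dict(np.load("a.npz"));cv2.imwrite("pics/2.png",cv2.resize(im["img"][80:180,110:200,::-1],None,fx=6,fy=6,interpolation=2))
E
```

```text
a low 384 (array([551.5, 255.7]), array([57.2, 46.2]), 85.3) 0.04386693081663118
a top 1294 (array([627.4, 252.1]), array([ 57.9, 118.4]), 87.0) 0.0717008302640062
chute+top (array([629. , 252.1]), array([ 70.2, 123.5]), 87.1) 1792
carton rim (array([ 448. , -306.8]), array([145.2, 193.9]), 88.6) floor (array([ 456.2, -321. ]), array([142.4, 194.1]), 88.2)
floor pct [[0.3613, -0.3738, -0.0013], [0.4487, -0.3125, 0.0041], [0.5376, -0.2502, 0.0092]]
b low 159 (array([550. , 253.8]), array([57.5, 47.8]), 78.9) 0.043951582491009056
b top 293 (array([625.6, 255.5]), array([ 52.1, 117. ]), 86.6) 0.07219350549738468
chute+top (array([629.8, 251.6]), array([ 75.7, 126. ]), 86.7) 629
carton rim (array([ 447.8, -307.8]), array([144.1, 194.1]), 88.6) floor (array([ 445. , -307.5]), array([138.3, 191.3]), 88.5)
floor pct [[0.3718, -0.3662, -0.0002], [0.4537, -0.2959, 0.0037], [0.5392, -0.2397, 0.009]]
```

View pics/2.png

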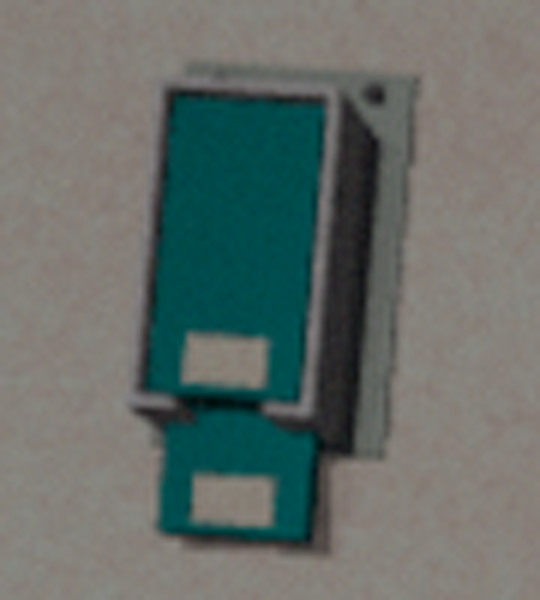

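The crop confirms it: chute yaw is about −3.3°, the centre is near (0.629, 0.252), and the low case front edge is at x≈0.528. All of this matches the given sizes. I'll move above the grip point and look from there.

>>> {"fn": "send_rows", "kwargs": {"commands": [{"travel":[0,0,0],"twist":-7.1},{"travel":[0,0,0],"twist":-7.1},{"travel":[0,0,0],"twist":-7.0},{"travel":[-25.7,-24.5,3.6],"twist":0},{"travel":[-25.7,-24.5,3.6],"twist":0},{"travel":[-25.7,-24.5,3.6],"twist":0},{"travel":[-25.7,-24.5,3.6],"twist":0},{"travel":[-25.7,-24.5,3.6],"twist":0},{"travel":[-25.7,-24.5,3.6],"twist":0},{"travel":[-25.7,-24.5,3.6],"twist":0},{"travel":[-25.7,-24.5,3.6],"twist":0},{"travel":[-25.7,-24.5,3.6],"twist":0},{"travel":[-25.7,-24.5,3.6],"twist":0},{"travel":[-25.7,-24.5,3.6],"twist":0},{"travel":[-25.7,-24.5,3.6],"twist":0},{"travel":[0,0,0],"twist":0},{"travel":[0,0,0],"twist":0}], "jaw": 1}}

```text
t: 1.52
tcp_pos: [0.5638, 0.2469, 0.1785]
tool_rot: [-3.135, -0.011, 3.105]
ft_force: [-0.7, 0.4, 0.2]
width: 0.0869
```

```bash
cat >> m.py <<'E'
from scipy.spatial.transform import Rotation as Ro
def wcloud(im,s):
    K=im["intrinsics"];Z=im["range_z"];v,u=np.mgrid[:Z.shape[0],:Z.shape[1]]
    x=(u-K[0,2])/K[0,0];y=(v-K[1,2])/K[1,1];t=np.hypot(x,y);k=np.where(t>1e-6,np.tan(np.minimum(t,1.4))/np.maximum(t,1e-6),1)
    P=np.stack([x*k*Z,y*k*Z,Z],-1);T=im["tool_from_camera"]
    P=P@T[:3,:3].T+T[:3,3];return P@Ro.from_euler("xyz",s["tool_rot"]).as_matrix().T+s["tcp_pos"]
E
python3 - <<'E'
from m import *
s=robot.get_state();im=robot.get_image("wrist");save(im,"3.png");print(s["t"],s["tcp_pos"],np.degrees(s["tool_rot"]),s["joints"])
P=wcloud(im,s);z=P[...,2];np.savez("w.npz",P=P,img=im["img"])
box=(P[...,0]>.48)&(P[...,0]<.72)&(P[...,1]>.18)&(P[...,1]<.33)
m=cv2.morphologyEx((teal(im)&box).astype(np.uint8),cv2.MORPH_CLOSE,np.ones((9,9)))>0
for nm,lo,hi in(("low",.037,.052),("top",.064,.082)):
    p=P[m&(z>lo)&(z<hi)&box];print(nm,len(p),rect(p),np.median(p[:,2]))
E
```

```text
1.5167 [0.56382991 0.24694699 0.17849624] [-179.60390918   -0.617319    177.91772237] [ 0.23333672  0.58391355  1.50053057 -0.00432523  1.06937904 -1.29905204]
low 2176 (array([553.1, 257.8]), array([55.4, 46.2]), 87.0) 0.04312146692063405
top 4000 (array([630.2, 253.2]), array([ 55.4, 111.3]), 86.4) 0.07114688200828917
```

View pics/3.png

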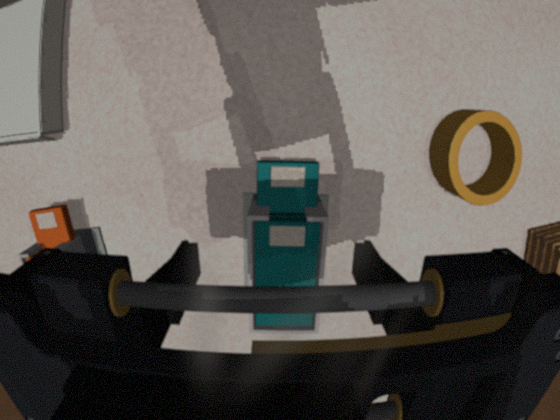

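The wrist view shows the chute mouth between the open fingers, with the low case at about (288,185). Its points agree with the top view to about 2 mm. Next I correct the xy position and descend to just above the chute.

>>> {"fn": "send_rows", "kwargs": {"commands": [{"travel":[7,5,15],"twist":1.2},{"travel":[7,4.5,20],"twist":0},{"travel":[0,0,20],"twist":0},{"travel":[0,0,20],"twist":0},{"travel":[0,0,3],"twist":0},{"travel":[0,0,0],"twist":0},{"travel":[0,0,0],"twist":0}]}}

```text
t: 2.15
tcp_pos: [0.5442, 0.2635, 0.0999]
tool_rot: [-3.135, -0.01, 3.092]
ft_force: [0.3, 0.7, 1.1]
width: 0.0869
```

>>> {"fn": "send_rows", "kwargs": {"commands": [{"travel":[-5.5,-5,0],"twist":0.5},{"travel":[0,0,0],"twist":0},{"travel":[0,0,0],"twist":0}]}}

```text
t: 2.4
tcp_pos: [0.5509, 0.2594, 0.103]
tool_rot: [-3.137, -0.005, 3.085]
ft_force: [0.1, 0.2, 0.1]
width: 0.0867
```

>>> {"fn": "send_rows", "kwargs": {"commands": [{"travel":[0,-1,12],"twist":0},{"travel":[0,-1,15],"twist":0},{"travel":[0,0,15],"twist":0},{"travel":[0,0,10],"twist":0},{"travel":[0,0,3],"twist":0},{"travel":[0,0,0],"twist":0},{"travel":[0,0,0],"twist":0},{"travel":[0,0,0],"twist":0}]}}

```text
t: 3.07
tcp_pos: [0.5548, 0.2565, 0.0475]
tool_rot: [-3.139, 0.004, 3.083]
ft_force: [-1.0, 0.2, -0.3]
width: 0.0874
```

>>> {"fn": "send_rows", "kwargs": {"commands": [{"travel":[3.5,0,4],"twist":0},{"travel":[0,0,0],"twist":0},{"travel":[0,0,0],"twist":0},{"travel":[0,0,0],"twist":0}]}}

```text
t: 3.4
tcp_pos: [0.5519, 0.2571, 0.0449]
tool_rot: [-3.14, 0.007, 3.083]
ft_force: [-0.3, 0.7, 0.1]
width: 0.0871
```

```bash
python3 - <<'E'
from m import *
s=robot.get_state();im=robot.get_image("side");print(s["t"],s["tcp_pos"],np.degrees(s["tool_rot"]))
cv2.imwrite("pics/4.png",cv2.resize(im["img"][90:190,240:360,::-1],None,fx=6,fy=6,interpolation=2))
E
```

```text
3.4 [0.55194122 0.25712223 0.04493602] [-179.93171327    0.39218905  176.62018041]
```

View pics/4.png

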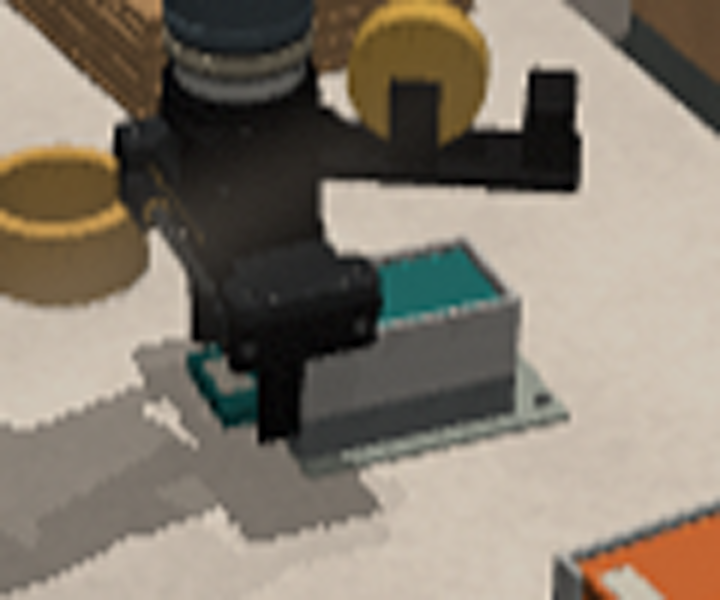

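The near finger stands just ahead of the chute face, beside the case at about (275,400) in the crop. I'll nudge slightly down and back, then close.

>>> {"fn": "send_rows", "kwargs": {"commands": [{"travel":[2,0,2],"twist":0},{"travel":[0,0,0],"twist":0},{"travel":[0,0,0],"twist":0}]}}

```text
t: 3.7
tcp_pos: [0.5504, 0.2575, 0.0435]
tool_rot: [-3.141, 0.009, 3.083]
ft_force: [0.8, -0.2, -0.2]
width: 0.0869
```

>>> {"fn": "send_rows", "kwargs": {"commands": [{"travel":[0,0,0],"twist":0},{"travel":[0,0,0],"twist":0},{"travel":[0,0,0],"twist":0},{"travel":[0,0,0],"twist":0},{"travel":[0,0,0],"twist":0},{"travel":[0,0,0],"twist":0},{"travel":[0,0,0],"twist":0},{"travel":[0,0,0],"twist":0}], "jaw": -1}}

```text
t: 4.37
tcp_pos: [0.5504, 0.2575, 0.0434]
tool_rot: [-3.141, 0.009, 3.083]
ft_force: [0.5, -0.1, 0.5]
width: 0.0559
```

Gripped at a width of 55.9 mm. I'll draw it out gently and check the drift early.

>>> {"fn": "send_rows", "kwargs": {"commands": [{"travel":[4,0,0],"twist":0},{"travel":[6,0,0],"twist":0},{"travel":[6,0,0],"twist":0},{"travel":[6,0,0],"twist":0}]}}

```text
t: 4.7
tcp_pos: [0.5306, 0.2589, 0.0435]
tool_rot: [3.141, 0.015, 3.082]
ft_force: [1.3, 0.1, -1.4]
width: 0.0552
```

>>> {"fn": "send_rows", "kwargs": {"commands": [{"travel":[6,0,0],"twist":0},{"travel":[7,0,0],"twist":0},{"travel":[7,0,0],"twist":0},{"travel":[7,0,0],"twist":0},{"travel":[7,0,0],"twist":0},{"travel":[7,0,0],"twist":0}]}}

```text
t: 5.2
tcp_pos: [0.4835, 0.2615, 0.0429]
tool_rot: [3.141, 0.013, 3.083]
ft_force: [0.1, 0.6, 0.0]
width: 0.0557
```

```bash
python3 - <<'E'
from m import *
s=robot.get_state();im=robot.get_image("side");print(s["t"],s["tcp_pos"],np.degrees(s["tool_rot"]))
cv2.imwrite("pics/5.png",cv2.resize(im["img"][90:190,230:350,::-1],None,fx=6,fy=6,interpolation=2))
E
```

```text
5.2 [0.48345602 0.26147894 0.04290751] [179.992655     0.74158419 176.62742034]
```

View pics/5.png

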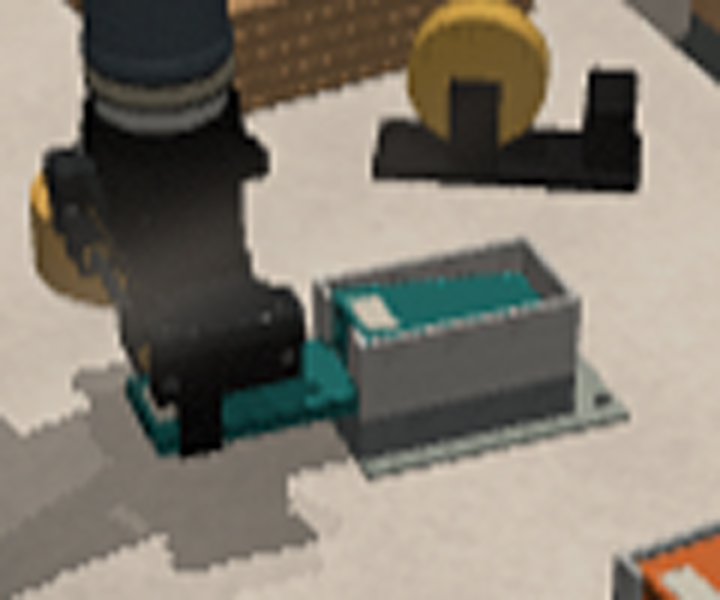

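The case is nearly out, and the uppers are tipping down at the back as they should. Another 33 mm level, then check the stack.

>>> {"fn": "send_rows", "kwargs": {"commands": [{"travel":[6,0,0],"twist":0},{"travel":[6,0,0],"twist":0},{"travel":[6,0,0],"twist":0},{"travel":[7,0,0],"twist":0},{"travel":[8,0,0],"twist":0},{"travel":[0,0,0],"twist":0},{"travel":[0,0,0],"twist":0}]}}

```text
t: 5.83
tcp_pos: [0.4414, 0.2632, 0.042]
tool_rot: [-3.139, 0.005, 3.084]
ft_force: [0.4, -0.0, -1.4]
width: 0.0559
```

```bash
python3 - <<'E'
from m import *
s=robot.get_state();im=robot.get_image("side");print(s["t"],s["tcp_pos"],np.degrees(s["tool_rot"]))
cv2.imwrite("pics/6.png",cv2.resize(im["img"][90:190,230:350,::-1],None,fx=6,fy=6,interpolation=2))
im=robot.get_image("top");P=cloud(im);z=P[...,2]
q=cv2.erode((teal(im)&(abs(P[...,0]-.63)<.05)&(abs(P[...,1]-.253)<.04)).astype(np.uint8),np.ones((3,3)))>0
p=P[q&(z>.03)];A=np.c_[p[:,0]-.63,p[:,1]-.253,np.ones(len(p))];print(np.median(p[:,2]),np.linalg.lstsq(A,p[:,2],rcond=None)[0],rect(p))
E
```

```text
5.8333 [0.44142869 0.26320795 0.04204869] [-179.86549001    0.26859457  176.67401452]
0.057747792966237554 [-0.00174948 -0.01426538  0.0577037 ] (array([630.3, 253.4]), array([50.9, 94.5]), 88.0)
```

View pics/6.png

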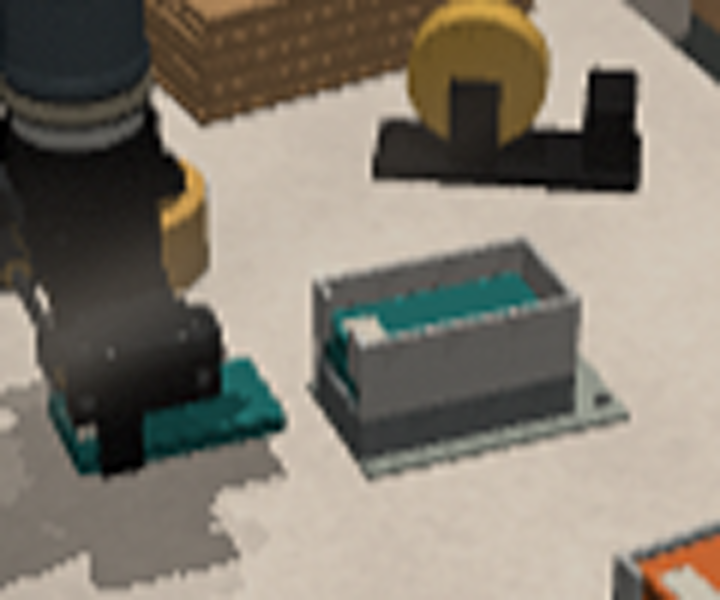

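The uppers have settled: top face at 57.7 mm (72 − 14) and level. Now I lift.

>>> {"fn": "send_rows", "kwargs": {"commands": [{"travel":[0,0,-10],"twist":0},{"travel":[0,0,-20],"twist":-1.8},{"travel":[0,0,-25],"twist":0},{"travel":[0,0,-25],"twist":0},{"travel":[0,0,-20],"twist":0},{"travel":[0,0,-10],"twist":0},{"travel":[0,-8,0],"twist":0},{"travel":[0,-16,0],"twist":0},{"travel":[0,-24,0],"twist":0},{"travel":[0,-30,0],"twist":0},{"travel":[0,-30,0],"twist":0},{"travel":[0,-30,0],"twist":0},{"travel":[0,-30,0],"twist":0},{"travel":[0,-30,0],"twist":0}]}}

```text
t: 7.1
tcp_pos: [0.4408, 0.06, 0.1617]
tool_rot: [3.141, 0.016, 3.125]
ft_force: [0.2, 0.4, -0.4]
width: 0.0558
```

>>> {"fn": "send_rows", "kwargs": {"commands": [{"travel":[2,-30,0],"twist":0.5},{"travel":[2,-30,0],"twist":0},{"travel":[2,-30,0],"twist":0},{"travel":[2,-30,0],"twist":0},{"travel":[2,-30,0],"twist":0},{"travel":[2,-30,0],"twist":0},{"travel":[2,-30,0],"twist":0},{"travel":[2,-30,0],"twist":0},{"travel":[2,-30,0],"twist":0},{"travel":[1,-30,0],"twist":0},{"travel":[0,-22,0],"twist":0},{"travel":[0,-14,0],"twist":0},{"travel":[0,-6,0],"twist":0},{"travel":[0,0,0],"twist":0},{"travel":[0,0,0],"twist":0},{"travel":[0,0,0],"twist":0}]}}

```text
t: 8.43
tcp_pos: [0.3996, -0.3107, 0.1578]
tool_rot: [-3.141, 0.011, 3.101]
ft_force: [0.4, -0.2, -0.4]
width: 0.0557
```

```bash
python3 - <<'E'
from m import *
s=robot.get_state();im=robot.get_image("wrist");a=robot.get_image("top");print(s["t"],s["tcp_pos"],np.degrees(s["tool_rot"]),s["width"])
save(im,"7.png")
for n,i,P in(("w",im,wcloud(im,s)),("t",a,cloud(a))):
    z=P[...,2];h=cv2.cvtColor(i["img"],cv2.COLOR_RGB2HSV)
    cb=(abs(P[...,0]-.448)<.11)&(abs(P[...,1]+.307)<.09)
    q=cb&(z>.04)&(z<.05)&(h[...,0]>5)&(h[...,0]<22)&(h[...,1]>80)
    t=cb&teal(i)&(z>.1)&(z<.2);t=cv2.erode(t.astype(np.uint8),np.ones((2,2)))>0
    print(n,"rim",q.sum(),rect(P[q]))
    if t.sum()>20:
        p=P[t];A=np.c_[p[:,0]-.448,p[:,1]+.307,np.ones(len(p))];print("case",t.sum(),rect(p),np.percentile(p,[2,50,98],0).round(4).tolist(),np.linalg.lstsq(A,p[:,2],rcond=None)[0])
E
```

```text
8.4333 [ 0.39960922 -0.31066047  0.1577651 ] [-179.97445607    0.60535485  177.68904637] 0.05572235066583793
w rim 2832 (array([ 448. , -306.8]), array([141.1, 191.6]), 88.3)
case 6120 (array([ 414.2, -309.5]), array([56.8, 71.7]), 87.5) [[0.3786, -0.3364, 0.1518], [0.4049, -0.3105, 0.1575], [0.4481, -0.2837, 0.1586]] [ 0.01828787 -0.00062023  0.15789064]
t rim 373 (array([ 492.5, -308.2]), array([142.9, 106.6]), 89.8)
case 451 (array([ 463.3, -313.8]), array([54. , 44.9]), 88.4) [[0.4434, -0.3371, 0.1549], [0.4688, -0.3075, 0.1585], [0.485, -0.2876, 0.1627]] [-0.00034391  0.00562885  0.15852828]
```

View pics/7.png

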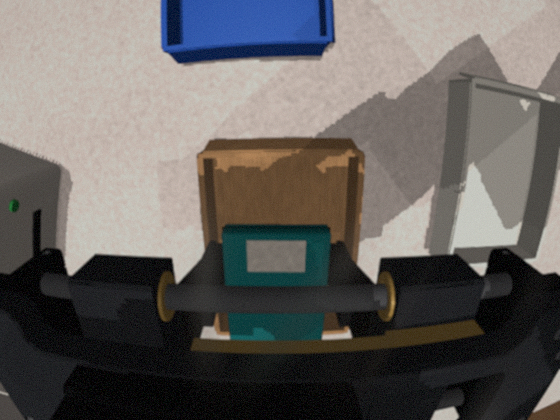

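Case centre is at about (0.433, −0.310) and level; the carton is at (0.448, −0.307), both views agreeing. I'll shift and descend to just above the rim.

>>> {"fn": "send_rows", "kwargs": {"commands": [{"travel":[-6,2,10],"twist":0},{"travel":[-6,2,20],"twist":0},{"travel":[-1,0,20],"twist":0},{"travel":[0,0,20],"twist":0},{"travel":[0,0,8],"twist":0},{"travel":[0,0,0],"twist":0},{"travel":[0,0,0],"twist":0},{"travel":[0,0,0],"twist":0}]}}

```text
t: 9.2
tcp_pos: [0.4182, -0.3001, 0.0761]
tool_rot: [-3.141, 0.012, 3.111]
ft_force: [0.3, 0.1, -0.3]
width: 0.0554
```

>>> {"fn": "send_rows", "kwargs": {"commands": [{"travel":[2,-3,5],"twist":0},{"travel":[0,-1,10],"twist":0},{"travel":[0,0,12],"twist":0},{"travel":[0,0,12],"twist":0},{"travel":[0,0,8],"twist":0},{"travel":[0,0,2],"twist":0},{"travel":[0,0,0],"twist":0},{"travel":[0,0,0],"twist":0},{"travel":[0,0,0],"twist":0}]}}

```text
t: 9.95
tcp_pos: [0.4191, -0.3087, 0.0275]
tool_rot: [-3.133, 0.02, 3.109]
ft_force: [0.1, 0.0, -1.4]
width: 0.0555
```

>>> {"fn": "send_rows", "kwargs": {"commands": [{"travel":[0,0,3],"twist":0},{"travel":[0,0,2],"twist":0},{"travel":[0,0,0],"twist":0},{"travel":[0,0,0],"twist":0}]}}

```text
t: 10.28
tcp_pos: [0.4199, -0.3096, 0.0235]
tool_rot: [-3.13, 0.022, 3.109]
ft_force: [0.4, -0.3, -0.6]
width: 0.0556
```

>>> {"fn": "send_rows", "kwargs": {"commands": [{"travel":[0,0,1.5],"twist":0},{"travel":[0,0,0],"twist":0},{"travel":[0,0,0],"twist":0}]}}

```text
t: 10.53
tcp_pos: [0.4201, -0.3097, 0.0222]
tool_rot: [-3.13, 0.023, 3.109]
ft_force: [-0.4, 0.0, -1.3]
width: 0.0561
```

>>> {"fn": "send_rows", "kwargs": {"commands": [{"travel":[0,0,1.5],"twist":0},{"travel":[0,0,1],"twist":0},{"travel":[0,0,0],"twist":0},{"travel":[0,0,0],"twist":0}]}}

```text
t: 10.87
tcp_pos: [0.4202, -0.3097, 0.0195]
tool_rot: [-3.13, 0.023, 3.11]
ft_force: [0.8, -0.4, -0.7]
width: 0.0558
```

>>> {"fn": "send_rows", "kwargs": {"commands": [{"travel":[0,0,1],"twist":0},{"travel":[0,0,0],"twist":0},{"travel":[0,0,0],"twist":0}]}}

```text
t: 11.12
tcp_pos: [0.4202, -0.3097, 0.0183]
tool_rot: [-3.13, 0.023, 3.11]
ft_force: [-0.3, 0.2, -0.8]
width: 0.0556
```

>>> {"fn": "send_rows", "kwargs": {"commands": [{"travel":[0,0,1],"twist":0},{"travel":[0,0,0],"twist":0},{"travel":[0,0,0],"twist":0}]}}

```text
t: 11.37
tcp_pos: [0.4203, -0.3098, 0.018]
tool_rot: [-3.13, 0.023, 3.11]
ft_force: [0.0, -0.6, -0.3]
width: 0.0552
```

>>> {"fn": "send_rows", "kwargs": {"commands": [{"travel":[0,0,0.7],"twist":0},{"travel":[0,0,0],"twist":0},{"travel":[0,0,0],"twist":0}]}}

```text
t: 11.62
tcp_pos: [0.4203, -0.3097, 0.0179]
tool_rot: [-3.129, 0.023, 3.11]
ft_force: [0.0, -0.2, 0.5]
width: 0.0558
```

Descent has stalled at TCP z=0.018, as predicted for touchdown. I'll open part-way.

>>> {"fn": "send_rows", "kwargs": {"commands": [{"travel":[0,0,0.5],"twist":0},{"travel":[0,0,0],"twist":0}]}}

```text
t: 11.78
tcp_pos: [0.4203, -0.3098, 0.0178]
tool_rot: [-3.129, 0.023, 3.11]
ft_force: [-1.5, 0.2, 2.0]
width: 0.0555
```

>>> {"fn": "send_rows", "kwargs": {"commands": [{"travel":[0,0,0],"twist":0},{"travel":[0,0,0],"twist":0},{"travel":[0,0,0],"twist":0},{"travel":[0,0,0],"twist":0}], "jaw": 0.6}}

```text
t: 12.12
tcp_pos: [0.4207, -0.3102, 0.0174]
tool_rot: [-3.129, 0.024, 3.109]
ft_force: [-0.6, 0.3, -0.2]
width: 0.0678
```

>>> {"fn": "send_rows", "kwargs": {"commands": [{"travel":[0,0,-3],"twist":0},{"travel":[0,0,-8],"twist":0},{"travel":[0,0,-15],"twist":0},{"travel":[0,0,-25],"twist":0},{"travel":[0,0,-30],"twist":0},{"travel":[0,0,-30],"twist":0},{"travel":[10,0,-30],"twist":0},{"travel":[10,0,-20],"twist":0},{"travel":[0,0,0],"twist":0},{"travel":[0,0,0],"twist":0},{"travel":[0,0,0],"twist":0},{"travel":[0,0,0],"twist":0}]}}

```text
t: 13.12
tcp_pos: [0.3959, -0.3064, 0.1879]
tool_rot: [-3.128, 0.024, 3.109]
ft_force: [0.3, 0.5, 0.5]
width: 0.0694
```

```bash
python3 - <<'E'
from m import *
s=robot.get_state();im=robot.get_image("wrist");a=robot.get_image("side");print(s["t"],s["tcp_pos"],s["qvel"].round(3),s["width"])
save(a,"8.png")
P=wcloud(im,s);z=P[...,2]
cb=(abs(P[...,0]-.448)<.1)&(abs(P[...,1]+.307)<.07)
p=P[cb&teal(im)&(z<.06)];A=np.c_[p[:,0]-.448,p[:,1]+.307,np.ones(len(p))];print(rect(p),np.linalg.lstsq(A,p[:,2],rcond=None)[0])
E
```

```text
13.1167 [ 0.39587556 -0.30642491  0.18789836] [ 0.003  0.006  0.007  0.003 -0.004  0.002] 0.06942285803572976
(array([ 453.9, -310.1]), array([ 53.8, 109.2]), 88.3) [0.0036127  0.00105495 0.01703396]
```

View pics/8.png

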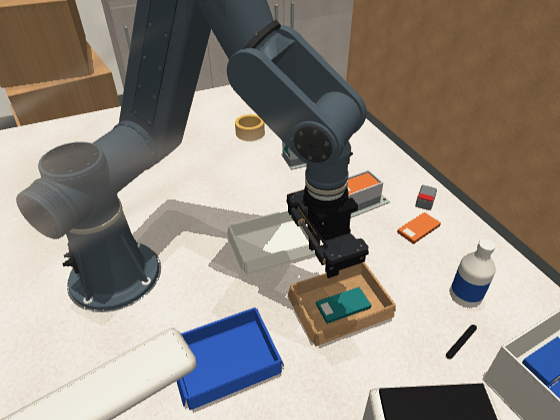

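The side view shows the teal case flat in the brown carton at about (343,304), with the gripper clear above. Its top face is at z≈17–18 mm and level.

```bash
python3 -c "
from cell import robot
print(robot.job_done())"
```

```text
the job is handed in; nothing more can be done
None
```

The lowest teal case now lies flat on the floor of the brown carton, and I handed the job in at about 13 s. I gripped it across its 56 mm width at the free end, drew it level out of the slot, and lowered it until it touched the floor before opening the jaws.

Last checks:
- **Case in carton:** it is centred at about (0.454, −0.310), 6–7 mm from the carton's centre. Its top face is level at about 17 mm, against 18 mm expected.
- **Upper cases:** right after the draw, the top case measured 57.7 mm high at its top face and level. That is 14 mm lower than before, so both settled straight down inside the chute. I did not measure them again at the end.
- **Gripper:** it was about 0.19 m up, open and touching nothing. The largest wrist-force component I saw was about 2 N.
- **Disagreements:** camera views differed by up to about 2–3 mm, and the tool was tilted about 1.3° when it set the case down. Neither showed in the result, and no check failed.

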